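Nudge the bearing end plate home onto the magneto housing's pins

TASK

The aluminium bearing end plate is lying on top of the two locating pins of the red magneto housing instead of over them. Nudge it gently sideways with the fingertips until both its holes drop over the pins and it lies flat on the machined face, then come away. Only push it, do not pick it up, and leave the other things on the bench where they are.

Things in the scene. Friction and masses are not known exactly. Their poses are not given: they have to be found in the camera images.
- housing: Red cast-iron magneto housing fixed to the bench, 128 mm (its x) by 225 mm (its y), flat grey machined face upward, 50 mm above the bench. Origin on the bench midway between the pins; z up, +y along the pin line to the shoulder, +x to the back lip; yaw within 0.3 rad of the robot's frame. The face is open at the -x side (edge x = -65 mm) and the -y end (edge y = -95 mm).
- lip (a point): Middle of the top inner edge of the red lip along the housing's +x side: inner face at x = +51 mm, 12 mm thick, top 70 mm above the bench (20 above the face). A plate pushed against it is square to the housing and 1 mm past its home in x, near enough for the holes to drop.
- shoulder (a point): Top inner edge of the red shoulder at the housing's +y end, as high as the pin tops (57 mm above the bench): y = +84 to +130 mm, x = -65 to +50 mm. The plate's +y end lies on it at the start; home, the plate is 4 mm clear of it.
- end_plate: Loose aluminium end plate, 100 mm (x) by 160 mm (y) by 8 mm, 0.3 to 0.6 kg, round boss on its middle to push. Origin: centre of its underside, z up. Starts level on pin tops and shoulder, underside 57 mm above the bench, 16 to 32 mm to the housing's +y and 5 to 14 mm to its -x of home, turned up to 0.1 rad. Home: over the housing's origin, axes along the housing's, underside at 50 mm.
- boss_top (a point): Centre of the top of the plate's upright round boss, 40 mm in diameter, 22 mm high (top 30 mm above the plate's underside). The plate slides at a push of about 1 to 4 N from any side; a hard push high on the boss tips it.
- hole_left (a point): Centre, at the underside, of the plate's 14 mm through hole at its x = 0, y = +40 mm; it belongs on pin_left.
- hole_right (a point): Centre, at the underside, of the plate's 14 mm through hole at its x = 0, y = -40 mm; it belongs on pin_right. The plate drops 7 mm by itself when both holes are within about 2 mm of the pins.
- pin_left (a point): Foot (at the machined face) of the housing's steel pin at x = 0, y = +40 mm: 10 mm in diameter, 7 mm tall, slightly bevelled top.
- pin_right (a point): Foot (at the machined face) of the same kind of pin at the housing's x = 0, y = -40 mm.
- coupling: Bystander: brass impulse coupling, 64 mm disc 28 mm high, standing on the bench; origin under its centre.
- cap: Bystander: black bakelite distributor cap, 80 mm across and 52 mm high; origin under its centre.
- shoe_a: Bystander: steel pole shoe, channel 28 by 60 mm, 24 mm high; origin under its centre.
- shoe_b: Bystander: the second steel pole shoe, the same as the first.
- screwdriver: Bystander: screwdriver lying on the bench behind the housing.
- oil_can: Bystander: green oil tin, 56 mm across and 90 mm high, behind the housing; origin under its centre.
There are look-alikes about, which are no part of the job. Of the things like the end_plate, leave any that is blue; of the rest the smaller one is meant.

How it is judged:
By the outcome, as a careful person would: the job done as asked, in the order asked, and still so for the second after the job is handed in, with the robot touching nothing.
It also fails if it takes over 56 s, if anything falls off the work surface, if the arm or the gripper's body presses on something with over 40 N, if the wrist force passes 120 N, or if a joint passes its speed limit or range.

ROBOT

A 6-joint arm with a two-finger parallel gripper is mounted at the origin on the work surface. World frame = base frame: x ahead of the robot, y to its left, z up, the work surface at z = 0. Lengths are in m, angles in rad, forces in N, time in s.
With the tool pointing down it reaches from about 0.425 to 0.925 m from the base axis. Payload 12.5 kg.
Tool frame: the origin (TCP) lies at the very end of the fingers, on their centre line; the grasp point (between the pads) lies 19 mm behind it; z points along the fingers, x is the direction in which the jaws open and shut, and the axes are right-handed (so a half turn about z gives the same grasp; the last joint's range is limited). The gripper opens to 85 mm and grips with 20 to 120 N. Pads are 22 mm wide; open, the fingers measure 114 mm over their backs; the gripper's body (76 mm by 85 mm) begins 54 mm behind the grasp point. The pads swing forward as they close: fully open they stand 13 mm farther back than shut.
Start: joints at [-1.396, 0.491, 1.559, -0, 1.092, -0.106], TCP at [0.173, -0.601, 0.231] pointing down, gripper open.
Joint ranges: [-3.1, 3.1], [-0.84, 2.19], [0.05, 2.79], [-1.13, 4.28], [0.06, 2.93], [-2.69, 2.69]. Speed limits (rad/s): [2.22, 2.22, 2.79, 3.14, 3.14, 3.14].

INTERFACE

Orientations are given as a unit quaternion [w, x, y, z].
In Python, from plant import sensors, snapshot, workorder, nets gives the robot as it stands. The module is installed in compiled form; this text tells all that it offers.
- The arm moves only by the tool carry_out, never from a script. Its argument "commands" is a list that holds one entry, the list of rows, each a list of 5 numbers: the opening, from -1 (shut) to 1 (fully open), so that 0 is half open, then the shift along the tool's x, y, z scaled (see below), then the turn about the tool's z scaled (see below). A call has 1 to 20 rows; each row is the pose to reach, as a shift and turn from the pose commanded when the call began, along the tool's axes at that moment; what a row does not reach only later rows make up. The controller multiplies each number of a shift by 0.15 m and each number of a turn by 60 degrees. A row lasts 1/8 s, in which the tool goes at most 62.5 mm and 10.7 degrees, less where a joint would pass 70% of its speed; a pose out of reach is approached as far as the arm can. A call with a number of a shift or a turn outside -1 to 1 is refused whole. A call with a gripper value outside its range is refused whole. The fingers move at their own pace and stop on an object; the grip force is fixed at half the most. Time passes only in rows, so rows that repeat a pose let the fingers close. It gives the time, the measured TCP pose, the force and the opening at its end, in the units of the state.
- sensors.get_obs(): the state, without advancing time (a new reading comes with each control period).
- snapshot(name): name is "scene" or "top" or "wrist"; returns a dict with "pixels" (480x640x3 uint8, red, green, blue), "mtx" (3x3 intrinsics, pixels), "distortion" ([k1, k2, p1, p2, k3] as OpenCV has them; the pictures are not rectified), "rvec" (rotation vector, rad) and "tvec" (3), from world to camera coordinates, as OpenCV has them. Camera axes: x right, y down, z forward; pixel columns grow to the right and rows downward; lengths in m; the calibration is good to about 2 mm. A picture is of the moment at which its call begins. There is no depth.
- workorder.job_done(): hands the job in, once; it reports no verdict.
Trained networks look in a picture, given as the dict that the camera call returned (one of the last four; its "shot" number tells which), for a name from the list of things; names that differ only in an ending like _2 or _b are one class to them, and where a whole thing is asked for, a point or a joint stands for the part that bears it (a point fixed in the world has none). Each returns a list of dicts, best first, with "score" (0 to 1); they miss things now and then, are a little off and sometimes report something else, mostly with a low value. They report only what shows in the picture. A call takes as long as a camera call. They do not tell look-alikes from the thing itself.
- nets.recognise(picture, name): "xy" ([column, row] in pixels, amid what is visible of it).
- nets.landmark_of(picture, name): "xy" ([column, row] in pixels: a listed point, or the origin of a listed thing).
The state is a dict: "time": time; "joint_positions": joint angles; "qvel": joint speeds; "effort": joint torques, N m; "position": TCP position; "ee_rot": TCP orientation; "wrist_force": force on the tool from outside, world axes, zero at the start; "wrist_torque": the same for the moment, N m; "finger_gap": opening from 0.0 (shut) to 1.0 (fully open).
Only numpy, scipy, OpenCV 4.12 (cv2) and the standard library are available. Lean on these libraries where they do the work, as an engineer would, in place of code of your own. Each camera call takes 0.05 s, during which the arm holds its last target.

## Working session

There is one attempt and no reset: what is moved stays moved. The work goes in short steps, Python scripts to look and compute and a tool call to move; the robot and the scene stay as the last step left them, time stands still between calls to the robot, and variables do not carry over. Pictures are saved under pics/ and viewed, and the job is handed in when it is done.

Besides the shell and the picture viewer there is one more tool, called after ">>>" as name(argument=value, ...) on one line, values as JSON. carry_out: Moves the arm, as the interface text tells. Shifts and turns lie within -1 to 1; 1 stands for 0.15 m of shift or 60 degrees of turn. Its arguments: {"type":"object","properties":{"commands":{"type":"array"}},"required":["commands"]}

```bash
mkdir -p pics
cat > h.py <<'E'
import numpy as np, cv2
from plant import sensors, snapshot, workorder, nets
def shot(n,fn=None):
    p=snapshot(n)
    if fn: cv2.imwrite('pics/'+fn,cv2.cvtColor(p['pixels'],cv2.COLOR_RGB2BGR))
    return p
def ray(p,xy):
    K=np.array(p['mtx'],float);d=np.array(p['distortion'],float)
    u=cv2.undistortPoints(np.array([[xy]],float),K,d)[0,0]
    R=cv2.Rodrigues(np.array(p['rvec'],float))[0];t=np.array(p['tvec'],float).ravel()
    return -R.T@t, R.T@np.array([u[0],u[1],1.])
def atz(p,xy,z):
    c,d=ray(p,xy);return c+d*(z-c[2])/d[2]
def proj(p,X):
    return cv2.projectPoints(np.atleast_2d(np.array(X,float)),np.array(p['rvec'],float),np.array(p['tvec'],float),np.array(p['mtx'],float),np.array(p['distortion'],float))[0][:,0]
E
python3 - <<'E'
from h import *
s=shot('scene','s0.png');t=shot('top','t0.png')
Z=dict(housing=0,lip=.07,shoulder=.057,end_plate=.057,boss_top=.087,hole_left=.057,hole_right=.057,pin_left=.05,pin_right=.05)
for nm,p in(('scene',s),('top',t)):
    print(nm,np.round(ray(p,[320,240])[0],3))
    for k,z in Z.items():
        print(k,[(round(r['score'],2),np.round(r['xy'],1).tolist(),np.round(atz(p,r['xy'],z)[:2],4).tolist()) for r in nets.landmark_of(p,k)][:4])
o=sensors.get_obs();print(o)
E
```

```text
scene [1.214 0.097 1.086]
housing [(0.85, [319.9, 277.0], [0.5902, 0.0023])]
lip [(0.86, [324.5, 279.0], [0.6339, 0.0191])]
shoulder [(0.64, [359.3, 259.3], [0.5644, 0.0886])]
end_plate [(0.91, [334.6, 259.0], [0.5717, 0.0333]), (0.91, [261.0, 177.5], [0.3583, -0.1823]), (0.57, [370.0, 199.3], [0.3885, 0.0963])]
boss_top [(0.93, [335.4, 251.6], [0.571, 0.0344]), (0.73, [369.2, 192.7], [0.3928, 0.0926]), (0.66, [260.4, 167.7], [0.3521, -0.1824]), (0.22, [183.2, 218.1], [0.5308, -0.3279])]
hole_left [(0.68, [352.4, 255.7], [0.557, 0.0721]), (0.63, [255.1, 189.5], [0.3989, -0.1886]), (0.39, [319.7, 274.9], [0.6177, 0.0061])]
hole_right [(0.87, [270.6, 163.6], [0.3086, -0.1677]), (0.61, [355.2, 260.4], [0.5686, 0.0798]), (0.58, [317.2, 258.9], [0.5772, -0.0057])]
pin_left [(0.82, [336.9, 264.6], [0.5814, 0.04])]
pin_right [(0.95, [302.1, 266.4], [0.5975, -0.0371])]
top [ 0.457 -0.007  0.96 ]
housing [(0.97, [306.3, 233.7], [0.5913, 0.0181])]
lip [(0.84, [304.0, 203.4], [0.6443, 0.0194])]
shoulder [(0.97, [273.1, 245.3], [0.5612, 0.0854])]
end_plate [(0.91, [406.6, 358.6], [0.3239, -0.179
[... 758 characters left out ...]
445, 0.0201])]
{'time': 1.0, 'joint_positions': array([-1.39557297e+00,  4.90905794e-01,  1.55890069e+00,  5.24658018e-06,
        1.09166179e+00, -1.05646228e-01]), 'qvel': array([ 0.00025031,  0.00063416,  0.00075867, -0.00060501, -0.00058601,
       -0.00014969]), 'effort': array([ 2.00038332e-03, -6.18267560e+01, -2.61845237e+01,  1.46372162e-06,
        4.78824568e-04,  3.58112686e-06]), 'position': array([ 0.17324424, -0.60053594,  0.2313231 ]), 'ee_rot': array([ 4.07168093e-05,  7.99121059e-01, -6.01170133e-01,  4.70661207e-05]), 'wrist_force': array([ 0.09456935, -0.48334763, -0.97481877]), 'wrist_torque': array([0.01551644, 0.00883141, 0.03104141]), 'finger_gap': 1.0045703092723228}
```

View pics/t0.png

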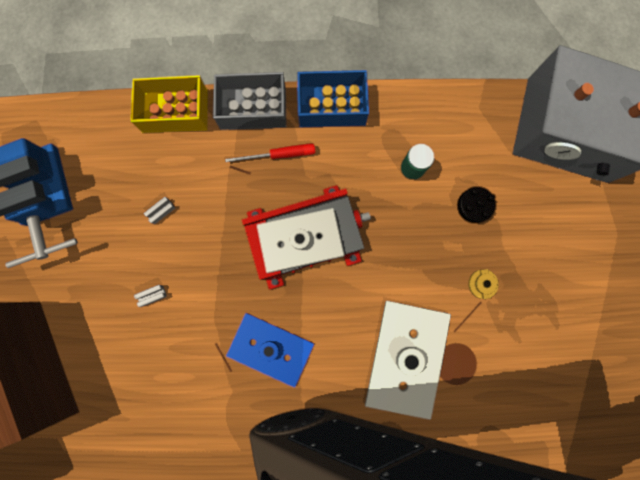

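View pics/s0.png

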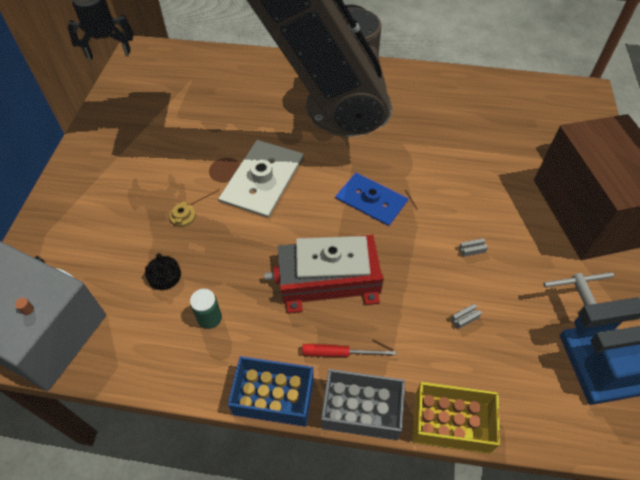

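```bash
python3 -c "
import cv2
a=cv2.imread('pics/t0.png');cv2.imwrite('pics/t0c.png',cv2.resize(a[170:310,220:400],(800,600),interpolation=2)[:600])
a=cv2.imread('pics/s0.png');cv2.imwrite('pics/s0c.png',cv2.resize(a[210:322,265:415],(800,597),interpolation=2))"
```

```text
(no output)
```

Candidates for the plate in the top view are the aluminium one on the housing (300,238), a larger aluminium one on the bench (407,359) and a blue one (270,347). I choose the one at (300,238), and check it in a crop.

View pics/t0c.png

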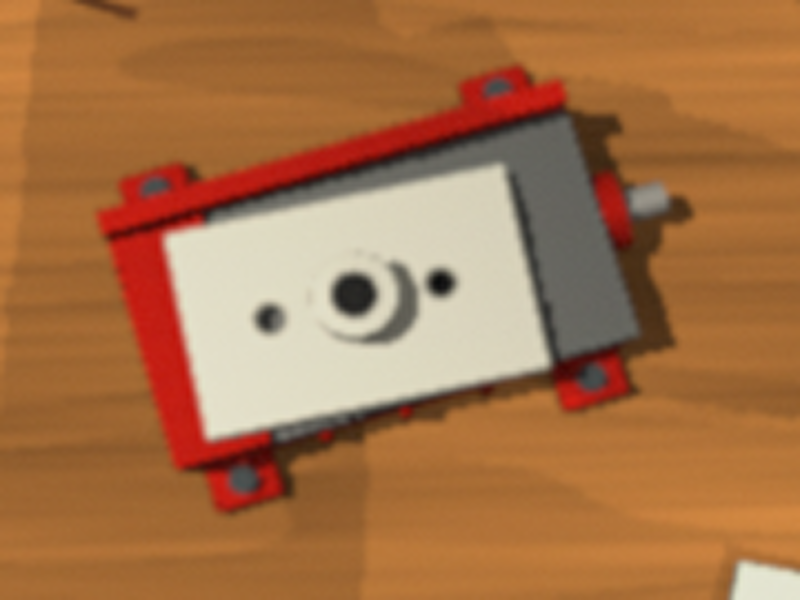

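View pics/s0c.png

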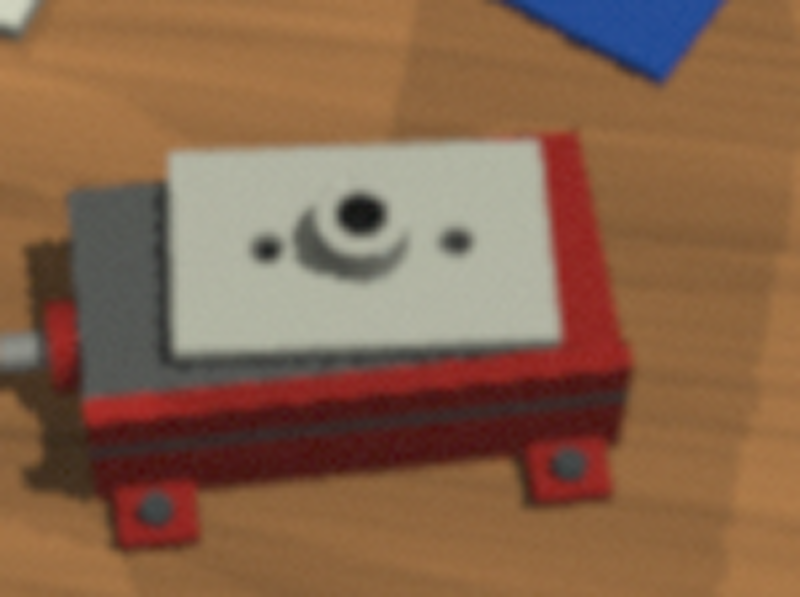

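The crop confirms it: an aluminium plate, the smaller of the two, askew on the red housing. Next I fit the housing and plate poses from corner points in each view.

```bash
cat >> h.py <<'E'
from scipy.optimize import least_squares
def fit(p,model,px,x0):
    model=np.array(model,float)/1000;px=np.array(px,float)
    def W(v):
        c,s=np.cos(v[2]),np.sin(v[2]);return np.c_[v[0]+c*model[:,0]-s*model[:,1],v[1]+s*model[:,0]+c*model[:,1],model[:,2]]
    r=least_squares(lambda v:(proj(p,W(v))-px).ravel(),x0,loss='soft_l1')
    return r.x,(proj(p,W(r.x))-px)
def rel(h,q):
    c,s=np.cos(h[2]),np.sin(h[2]);d=np.array(q[:2])-h[:2]
    return np.array([c*d[0]+s*d[1],-s*d[0]+c*d[1]])*1000, np.degrees(q[2]-h[2])
E
cat > f0.py <<'E'
from h import *
t=shot('top');s=shot('scene')
ft=lambda a:(np.array(a)+.5)*[180/800,140/600]-.5+[220,170]
fs=lambda a:(np.array(a)+.5)*[150/800,112/597]-.5+[265,210]
H=[(63,130,70),(63,-95,70),(51,130,70),(51,-95,70),(-65,-95,50),(-65,130,57)]
h,e=fit(t,H,ft([(98,213),(562,83),(110,237),(567,107),(638,333),(180,468)]),[.59,.01,.25]);print('H top',h,'\n',e.round(1).tolist())
P=[(50,80,65),(50,-80,65),(-50,-80,65),(-50,80,65),(0,40,65),(0,-40,65)]
q,e=fit(t,P,ft([(163,235),(505,165),(553,367),(205,442),(269,318),(441,282)]),[.57,.03,.2]);print('P',q,'\n',e.round(1).tolist(),rel(h,q))
print('boss',[np.round(rel(h,[*atz(t,ft((355,294)),.087)[:2],0])[0],1)])
H=[(63,130,70),(-65,-95,50),(-65,130,57),(63,-95,70)]
h2,e=fit(s,H,fs([(630,370),(68,190),(577,133),(85,418)]),[.59,.01,.25]);print('H sc',h2,'\n',e.round(1).tolist())
q2,e=fit(s,P,fs([(563,345),(175,358),(170,155),(542,141),(456,240),(267,248)]),[.57,.03,.2]);print('P',q2,'\n',e.round(1).tolist(),rel(h2,q2))
for p,hh in((t,h),(s,h2)): print(proj(p,[[hh[0],hh[1],.05]]))
E
python3 f0.py
```

```text
H top [0.58834248 0.00637537 0.26611708] 
 [[-0.4, 0.0], [0.4, -1.0], [-1.5, -0.0], [1.0, -1.1], [1.1, 0.9], [-0.8, 0.9]]
P [0.56998034 0.03009973 0.187068  ] 
 [[0.2, 0.0], [-0.5, -0.1], [-0.7, 0.1], [0.5, -0.6], [0.4, 0.2], [0.0, 0.3]] (array([-11.4765802 ,  27.71825452]), np.float64(-4.529178934340644))
boss [array([-11.1,  27. ])]
H sc [0.58693566 0.00384373 0.25386679] 
 [[0.5, -0.0], [-0.3, -0.6], [0.4, -0.2], [-0.5, 0.7]]
P [0.56894403 0.02802149 0.18903335] 
 [[-0.1, -0.7], [-0.0, -0.4], [0.2, 0.0], [-0.3, 0.2], [0.1, 0.5], [0.1, 0.3]] (array([-11.34275911,  27.92140264]), np.float64(-3.714682436752325))
[[311.243879   231.65344804]]
[[320.73163923 264.69650091]]
```

The plate sits at about (-11.4, +27.8) mm from home, turned about -4°, which fits the description. Plan:
1. Shut the fingers and push low on the boss in +x until the plate squares against the lip.
2. Push it in -y.

The tool's x axis already lies along the housing's -y to within about 1°, so I start the approach.

>>> carry_out(commands=[[[-1, -0.1, -0.2, 0, 0], [-1, -0.25, -0.4, 0, 0], [-1, -0.4, -0.6, 0, 0], [-1, -0.6, -0.8, 0, 0], [-1, -0.8, -1, 0, 0], [-1, -0.8, -1, 0, 0]]])

```text
time: 1.85
position: [0.2851, -0.4417, 0.2317]
ee_rot: [-0.0, 0.8, -0.6, 0.0]
wrist_force: [0.2, -0.5, 0.5]
finger_gap: -0.001
```

>>> carry_out(commands=[[[-1, -0.2, -0.2, 0, 0], [-1, -0.45, -0.45, 0, 0], [-1, -0.7, -0.7, 0, 0], [-1, -1, -1, 0, 0], [-1, -1, -1, 0, 0]]])

```text
time: 2.48
position: [0.388, -0.2557, 0.2315]
ee_rot: [-0.0, 0.8, -0.599, 0.0]
wrist_force: [-0.0, -0.7, -0.3]
finger_gap: -0.0
```

>>> carry_out(commands=[[[-1, -0.2, -0.2, 0, 0], [-1, -0.45, -0.45, 0, 0], [-1, -0.7, -0.7, 0, 0], [-1, -1, -1, 0, 0], [-1, -1, -1, 0, 0], [-1, -1, -1, 0, 0]]])

```text
time: 3.22
position: [0.4892, -0.0733, 0.2311]
ee_rot: [0.0, 0.799, -0.601, 0.0]
wrist_force: [-0.1, -0.7, -0.3]
finger_gap: 0.003
```

```bash
cat > go.py <<'E'
from h import *
import sys
from scipy.spatial.transform import Rotation as Ro
# target world xyz -> tool shift in units
T=np.array([float(a) for a in sys.argv[1:4]])
o=sensors.get_obs();q=o['ee_rot'];R=Ro.from_quat([q[1],q[2],q[3],q[0]]).as_matrix()
print('t',o['time'],'pos',o['position'].round(4),'F',o['wrist_force'].round(2),'gap',o['finger_gap'],'j',o['joint_positions'].round(2))
print('tool x yaw',np.degrees(np.arctan2(R[1,0],R[0,0])),'zaxis',R[:,2].round(3))
print('units',(R.T@(T-o['position'])/.15).round(3))
E
python3 go.py .5231 .0167 .10
```

```text
t 3.225 pos [ 0.4892 -0.0733  0.2311] F [-0.1  -0.73 -0.34] gap 0.0026873182744766855 j [-0.28  0.31  1.87 -0.    0.96  1.01]
tool x yaw -73.91390819435912 zaxis [-0. -0. -1.]
units [-0.514 -0.384  0.874]
```

>>> carry_out(commands=[[[-1, -0.15, -0.1, 0, 0], [-1, -0.35, -0.25, 0, 0], [-1, -0.514, -0.384, 0, 0], [-1, -0.514, -0.384, 0.25, 0], [-1, -0.514, -0.384, 0.55, 0], [-1, -0.514, -0.384, 0.8, 0], [-1, -0.514, -0.384, 0.874, 0], [-1, -0.514, -0.384, 0.874, 0]]])

```text
time: 4.22
position: [0.5234, 0.0166, 0.1004]
ee_rot: [0.0, 0.799, -0.602, -0.0]
wrist_force: [-0.4, 0.2, 0.1]
finger_gap: 0.001
```

```bash
python3 go.py .5231 .0167 .0700; python3 -c "
from h import *
w=shot('scene','s1.png');cv2.imwrite('pics/s1c.png',cv2.cvtColor(cv2.resize(w['pixels'][190:320,245:415],(784,600),interpolation=2),4))
t=shot('top','t1.png')
print(proj(w,[[.5231,.0167,.1]]))"
```

```text
t 4.225 pos [0.5234 0.0166 0.1004] F [-0.35  0.17  0.1 ] gap 0.0005719753699352643 j [-0.09  0.53  1.94 -0.    0.68  1.2 ]
tool x yaw -74.00415328070086 zaxis [-0. -0. -1.]
units [-0.001  0.002  0.202]
[[330.51735308 229.78517367]]
```

View pics/s1c.png

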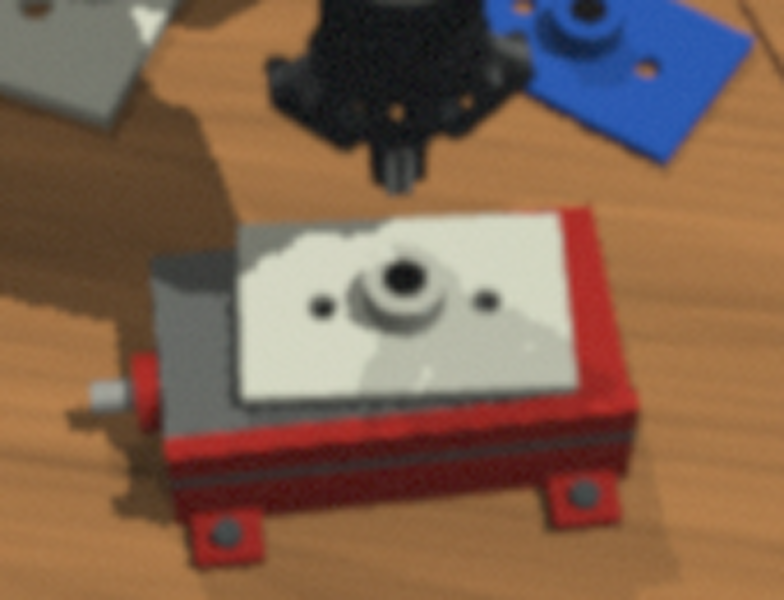

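View pics/t1.png

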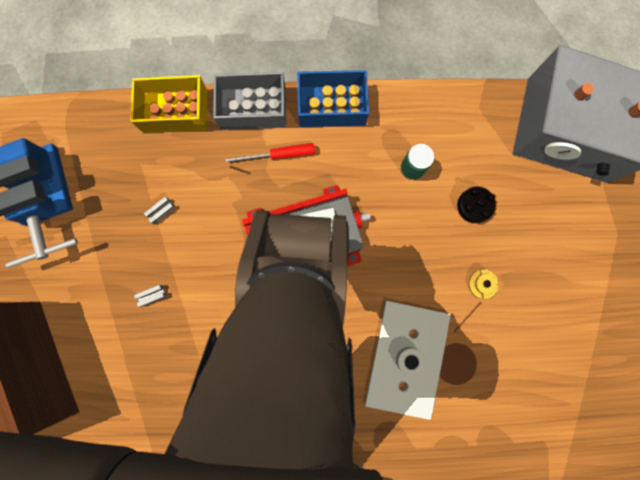

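The fingertips (crop 400,185) stand behind the boss on its -x side, as planned. Now I descend and creep forward.

>>> carry_out(commands=[[[-1, 0, 0, 0.1, 0], [-1, 0, 0, 0.18, 0], [-1, 0, 0, 0.195, 0], [-1, 0, 0, 0.195, 0], [-1, 0, -0.03, 0.195, 0], [-1, 0, -0.06, 0.195, 0], [-1, 0, -0.08, 0.195, 0], [-1, 0, -0.09, 0.195, 0], [-1, 0, -0.1, 0.195, 0], [-1, 0, -0.1, 0.195, 0]]])

```text
time: 5.58
position: [0.5377, 0.0219, 0.0709]
ee_rot: [0.0, 0.799, -0.601, 0.0]
wrist_force: [-0.1, -0.9, 0.1]
finger_gap: 0.0
```

>>> carry_out(commands=[[[-1, 0, -0.007, 0, 0], [-1, 0, -0.013, 0, 0], [-1, 0, -0.02, 0, 0], [-1, 0, -0.02, 0, 0]]])

```text
time: 6.08
position: [0.5403, 0.0226, 0.0709]
ee_rot: [0.0, 0.799, -0.601, -0.0]
wrist_force: [-2.8, -3.0, 3.2]
finger_gap: -0.005
```

>>> carry_out(commands=[[[-1, 0, -0.007, 0, 0], [-1, 0, -0.013, 0, 0], [-1, 0, -0.02, 0, 0], [-1, 0, -0.027, 0, 0], [-1, 0, -0.027, 0, 0]]])

```text
time: 6.7
position: [0.5446, 0.0239, 0.0709]
ee_rot: [-0.0, 0.799, -0.601, 0.0]
wrist_force: [-1.2, -1.7, 0.5]
finger_gap: 0.001
```

>>> carry_out(commands=[[[-1, 0, -0.007, 0, 0], [-1, 0, -0.013, 0, 0], [-1, 0, -0.02, 0, 0], [-1, 0, -0.02, 0, 0]]])

```text
time: 7.2
position: [0.5474, 0.0248, 0.0709]
ee_rot: [-0.0, 0.799, -0.601, 0.0]
wrist_force: [-0.9, -2.0, 0.7]
finger_gap: -0.002
```

```bash
python3 -c "
from h import *
w=shot('scene','s2.png');cv2.imwrite('pics/s2c.png',cv2.cvtColor(cv2.resize(w['pixels'][190:320,245:415],(784,600),interpolation=2),4))
print(sensors.get_obs()['wrist_force'])"
```

```text
[-1.13873505 -1.24606172  0.64071378]
```

View pics/s2c.png

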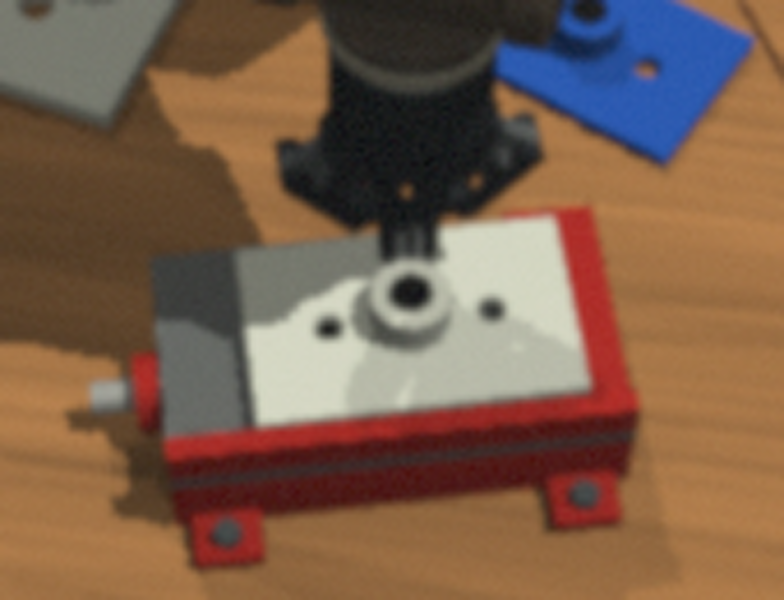

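>>> carry_out(commands=[[[-1, 0, -0.007, 0, 0], [-1, 0, -0.013, 0, 0], [-1, 0, -0.02, 0, 0], [-1, 0, -0.02, 0, 0]]])

```text
time: 7.75
position: [0.55, 0.0256, 0.0709]
ee_rot: [0.0, 0.799, -0.601, -0.0]
wrist_force: [-2.7, -1.3, 1.7]
finger_gap: -0.001
```

```bash
python3 -c "
from h import *
w=shot('scene','s3.png');cv2.imwrite('pics/s3c.png',cv2.cvtColor(cv2.resize(w['pixels'][190:320,245:415],(784,600),interpolation=2),4))
print(sensors.get_obs()['wrist_force'])"
```

```text
[-3.58352006 -1.61178677  1.1148824 ]
```

View pics/s3c.png

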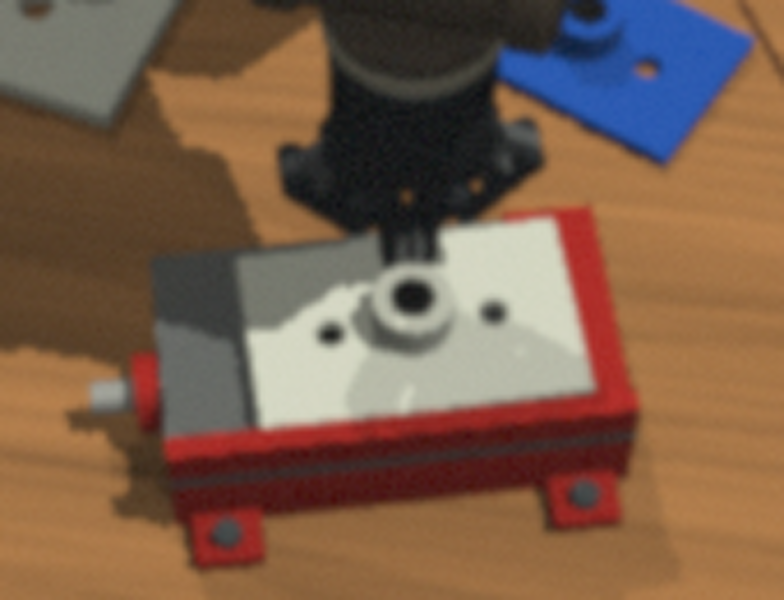

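```bash
cat > f3.py <<'E'
from h import *
s=shot('scene')
f=lambda a:(np.array(a)+.5)*[170/784,130/600]-.5+[245,190]
P=[(-50,-80,65),(-50,80,65),(0,40,65),(0,-40,65),(0,0,87)]
H=[(63,130,70),(-65,-95,50),(-65,130,57),(63,-95,70)]
h2,e=fit(s,H,f([(636,402),(153,259),(590,208),(166,441)]),[.59,.01,.25]);print('H sc',h2,e.round(1).tolist())
q,e=fit(s,P,f([(237,258),(557,217),(493,313),(330,334),(412,295)]),[.58,.03,.25]);print(q,e.round(1).tolist(),rel(h2,q))
for k,z in (('lip',.07),('shoulder',.057),('boss_top',.087),('hole_left',.057),('hole_right',.057)):
    print(k,[(round(r['score'],2),np.round(r['xy'],1).tolist(),np.round(rel(h2,[*atz(s,r['xy'],z)[:2],0])[0],1).tolist()) for r in nets.landmark_of(s,k)][:3])
E
python3 f3.py
```

```text
H sc [0.58315458 0.00335252 0.25517934] [[0.6, 0.7], [-0.7, -2.4], [0.5, -1.7], [-0.4, 2.0]]
[0.57790907 0.03263381 0.29200789] [[-0.1, -0.2], [-0.6, 0.3], [0.1, -0.2], [0.2, -0.4], [0.3, 0.6]] (array([ 2.31549601, 29.65716887]), np.float64(2.11012024958678))
lip [(0.8, [325.7, 278.7], [52.6, 5.1]), (0.17, [337.4, 260.0], [7.8, 36.5])]
shoulder [(0.56, [359.7, 258.7], [1.8, 88.4])]
boss_top [(0.96, [259.2, 169.6], [-264.5, -124.6]), (0.9, [372.9, 192.6], [-161.0, 143.3]), (0.79, [335.5, 255.6], [6.5, 32.0])]
hole_left [(0.83, [359.4, 190.0], [-196.7, 117.8]), (0.69, [252.9, 190.3], [-224.8, -144.8]), (0.59, [349.9, 260.2], [3.4, 65.8])]
hole_right [(0.94, [383.5, 205.1], [-143.5, 168.8]), (0.9, [272.5, 164.6], [-304.8, -91.5]), (0.77, [317.0, 267.5], [14.4, -10.0])]
```

The plate has swung to about +2° and its -y corner is at the lip, so pushing on should square it.

>>> carry_out(commands=[[[-1, 0, -0.005, 0, 0], [-1, 0, -0.01, 0, 0], [-1, 0, -0.013, 0, 0], [-1, 0, -0.013, 0, 0]]])

```text
time: 8.6
position: [0.5506, 0.0262, 0.0708]
ee_rot: [0.001, 0.799, -0.601, -0.001]
wrist_force: [-9.6, -0.9, 6.8]
finger_gap: -0.001
```

>>> carry_out(commands=[[[-1, 0, -0.004, 0, 0], [-1, 0, -0.008, 0, 0], [-1, 0, -0.008, 0, 0]]])

```text
time: 8.98
position: [0.551, 0.0267, 0.0708]
ee_rot: [0.001, 0.799, -0.601, -0.002]
wrist_force: [-14.6, -0.5, 9.4]
finger_gap: -0.001
```

```bash
python3 -c "
from h import *
w=shot('scene','s4.png');cv2.imwrite('pics/s4c.png',cv2.cvtColor(cv2.resize(w['pixels'][190:320,245:415],(784,600),interpolation=2),4))
print(sensors.get_obs()['wrist_force'])"
```

```text
[-15.05270951  -0.63974878   9.07159046]
```

View pics/s4c.png

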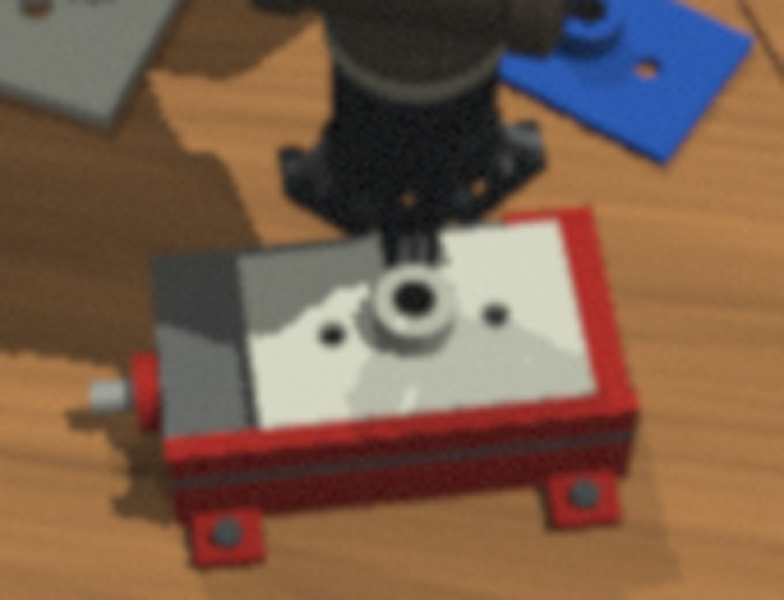

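The force rose to 15 N with no further motion, so the plate is against the lip. I back off, lift, and go round to the +y side of the boss.

>>> carry_out(commands=[[[-1, 0, 0.03, 0, 0], [-1, 0, 0.1, 0, 0], [-1, 0, 0.12, -0.1, 0], [-1, 0, 0.12, -0.3, 0], [-1, 0, 0.12, -0.3, 0]]])

```text
time: 9.65
position: [0.5371, 0.0213, 0.1186]
ee_rot: [-0.001, 0.799, -0.601, 0.002]
wrist_force: [0.5, 0.5, -0.6]
finger_gap: 0.0
```

```bash
python3 go.py .5684 .0778 .0709; python3 -c "
from h import *
w=shot('scene','s5.png');cv2.imwrite('pics/s5c.png',cv2.cvtColor(cv2.resize(w['pixels'][190:320,245:415],(784,600),interpolation=2),4))"
```

```text
t 9.65 pos [0.5371 0.0213 0.1186] F [ 0.46  0.45 -0.57] gap 0.00017501588974235669 j [-0.08  0.51  1.89 -0.    0.73  1.21]
tool x yaw -73.91862153559546 zaxis [ 0.005 -0.    -1.   ]
units [-0.305 -0.304  0.319]
```

View pics/s5c.png

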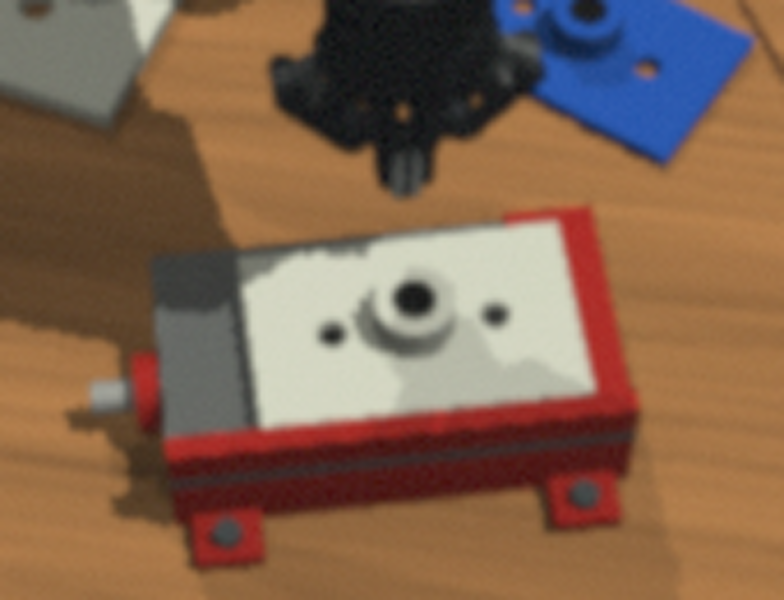

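The plate lies parallel to the lip with a slim dark gap line. Now round to the +y side: out to the side first, then down.

>>> carry_out(commands=[[[-1, -0.15, -0.1, 0, 0], [-1, -0.305, -0.2, 0, 0], [-1, -0.305, -0.305, 0, 0], [-1, -0.305, -0.305, 0.15, 0], [-1, -0.305, -0.305, 0.3, 0], [-1, -0.305, -0.305, 0.319, 0], [-1, -0.305, -0.305, 0.319, 0]]])

```text
time: 10.58
position: [0.5672, 0.078, 0.0682]
ee_rot: [0.0, 0.799, -0.601, -0.0]
wrist_force: [0.9, 1.1, 1.1]
finger_gap: 0.001
```

>>> carry_out(commands=[[[-1, 0.02, 0, 0, 0], [-1, 0.035, 0, 0, 0], [-1, 0.045, 0, 0, 0], [-1, 0.055, 0, 0, 0], [-1, 0.055, 0, 0, 0]]])

```text
time: 11.2
position: [0.5695, 0.07, 0.0681]
ee_rot: [-0.0, 0.799, -0.601, 0.0]
wrist_force: [0.5, 0.1, -0.1]
finger_gap: -0.0
```

>>> carry_out(commands=[[[-1, 0.01, 0, 0, 0], [-1, 0.02, 0, 0, 0], [-1, 0.03, 0, 0, 0], [-1, 0.04, 0, 0, 0], [-1, 0.04, 0, 0, 0]]])

```text
time: 11.82
position: [0.571, 0.0644, 0.0681]
ee_rot: [0.0, 0.799, -0.601, -0.0]
wrist_force: [0.1, 0.7, 1.0]
finger_gap: 0.003
```

```bash
python3 -c "
from h import *
w=shot('scene','s6.png');cv2.imwrite('pics/s6c.png',cv2.cvtColor(cv2.resize(w['pixels'][190:320,245:415],(784,600),interpolation=2),4))"
```

```text
(no output)
```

View pics/s6c.png

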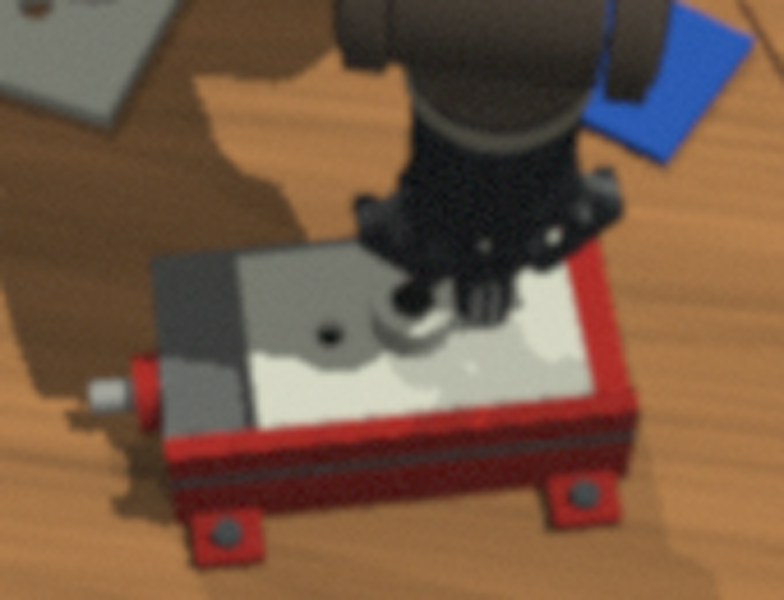

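The fingers are just short of the boss on its +y side. Pushing in -y now.

>>> carry_out(commands=[[[-1, 0.013, 0, 0, 0], [-1, 0.026, 0, 0, 0], [-1, 0.039, 0, 0, 0], [-1, 0.052, 0, 0, 0], [-1, 0.065, 0, 0, 0], [-1, 0.078, 0, 0, 0], [-1, 0.09, 0, 0, 0], [-1, 0.1, 0, 0, 0], [-1, 0.1, 0, 0, 0]]])

```text
time: 13.0
position: [0.5753, 0.0498, 0.0681]
ee_rot: [0.0, 0.799, -0.601, 0.0]
wrist_force: [-1.2, 0.4, -0.2]
finger_gap: 0.003
```

```bash
python3 -c "
from h import *
w=shot('scene','s7.png');cv2.imwrite('pics/s7c.png',cv2.cvtColor(cv2.resize(w['pixels'][190:320,245:415],(784,600),interpolation=2),4))"
```

```text
(no output)
```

View pics/s7c.png

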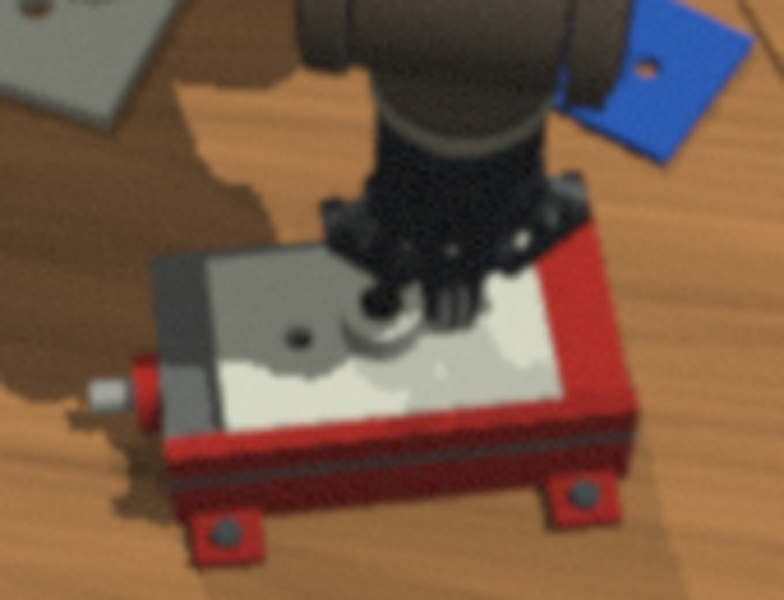

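>>> carry_out(commands=[[[-1, 0.013, 0, 0, 0], [-1, 0.026, 0, 0, 0], [-1, 0.039, 0, 0, 0], [-1, 0.052, 0, 0, 0], [-1, 0.065, 0, 0, 0], [-1, 0.075, 0, 0, 0], [-1, 0.08, 0, 0, 0], [-1, 0.08, 0, 0, 0]]])

```text
time: 14.05
position: [0.5788, 0.0382, 0.0682]
ee_rot: [-0.0, 0.799, -0.601, 0.0]
wrist_force: [0.3, 1.2, 0.5]
finger_gap: 0.002
```

```bash
python3 -c "
from h import *
w=shot('scene','s8.png');cv2.imwrite('pics/s8c.png',cv2.cvtColor(cv2.resize(w['pixels'][190:320,245:415],(784,600),interpolation=2),4))"
```

```text
(no output)
```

View pics/s8c.png

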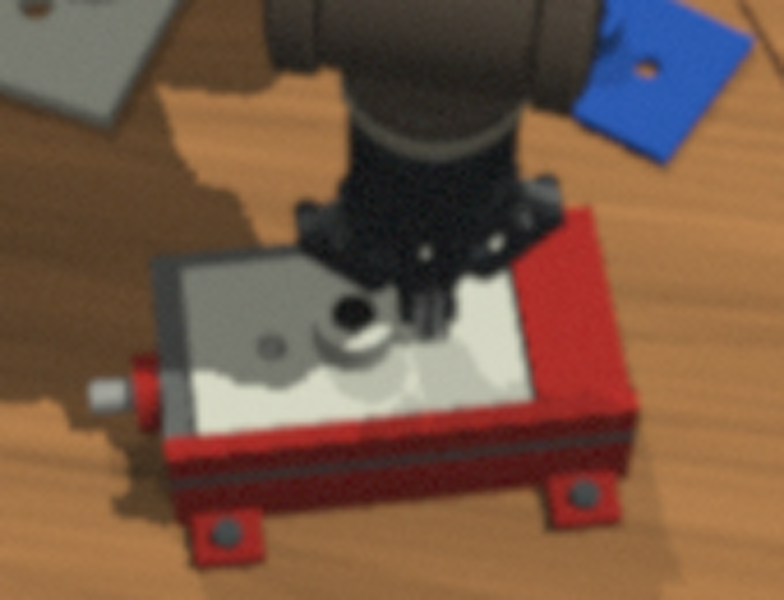

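```bash
cat > f8.py <<'E'
from h import *
s=shot('scene');h=np.array([.58694,.00384,.254])
f=lambda a:(np.array(a)+.5)*[170/784,130/600]-.5+[245,190]
for dz in(0,-7):
    P=[(-50,-80,65+dz),(0,-40,65+dz),(0,0,87+dz)]
    q,e=fit(s,P,f([(180,269),(271,347),(352,311)]),[.58,.0,.25]);print(dz,q,e.round(1).tolist(),rel(h,q))
    # predicted crop positions at home
    c,sn=np.cos(h[2]),np.sin(h[2])
    X=[[h[0]+(c*x-sn*y)/1e3,h[1]+(sn*x+c*y)/1e3,(z+dz)/1e3] for x,y,z in P+[(0,40,65),(-50,80,65)]]
    print('home pred',((proj(s,X)-[245,190]+.5)*[784/170,600/130]).round(0).tolist())
E
python3 f8.py
```

```text
0 [0.59023702 0.00528952 0.27833115] [[-0.2, 0.0], [-0.0, -0.3], [0.2, 0.3]] (array([3.5554678 , 0.57454945]), np.float64(1.3940724374865243))
home pred [[180.0, 260.0], [269.0, 338.0], [352.0, 307.0], [433.0, 323.0], [500.0, 231.0]]
-7 [0.5858215  0.00437897 0.28000387] [[-0.1, 0.1], [-0.0, -0.3], [0.1, 0.2]] (array([-0.94717776,  0.80273186]), np.float64(1.489911981670748))
home pred [[182.0, 276.0], [270.0, 353.0], [352.0, 322.0], [433.0, 331.0], [500.0, 239.0]]
```

The numbers fit a dropped plate: the undropped reading would put it 3.6 mm in +x, past the lip. I back away and check.

>>> carry_out(commands=[[[-1, -0.03, 0, 0, 0], [-1, -0.08, 0, 0, 0], [-1, -0.1, 0, -0.1, 0], [-1, -0.1, 0, -0.4, 0], [-1, -0.1, 0.2, -0.7, 0], [-1, -0.1, 0.5, -0.9, 0], [-1, -0.1, 0.6, -0.9, 0], [-1, -0.1, 0.6, -0.9, 0]]])

```text
time: 15.15
position: [0.4878, 0.0279, 0.2035]
ee_rot: [-0.0, 0.799, -0.601, 0.0]
wrist_force: [0.0, 1.1, 0.6]
finger_gap: -0.001
```

```bash
python3 -c "
from h import *
w=shot('scene','s9.png');cv2.imwrite('pics/s9c.png',cv2.cvtColor(cv2.resize(w['pixels'][190:320,245:415],(784,600),interpolation=2),4))
w=shot('wrist','w9.png')
print(sensors.get_obs()['joint_positions'])"
```

```text
[-7.76983232e-02  3.36131421e-01  1.91775764e+00 -2.03003429e-05
  8.87953617e-01  1.21236728e+00]
```

View pics/s9c.png

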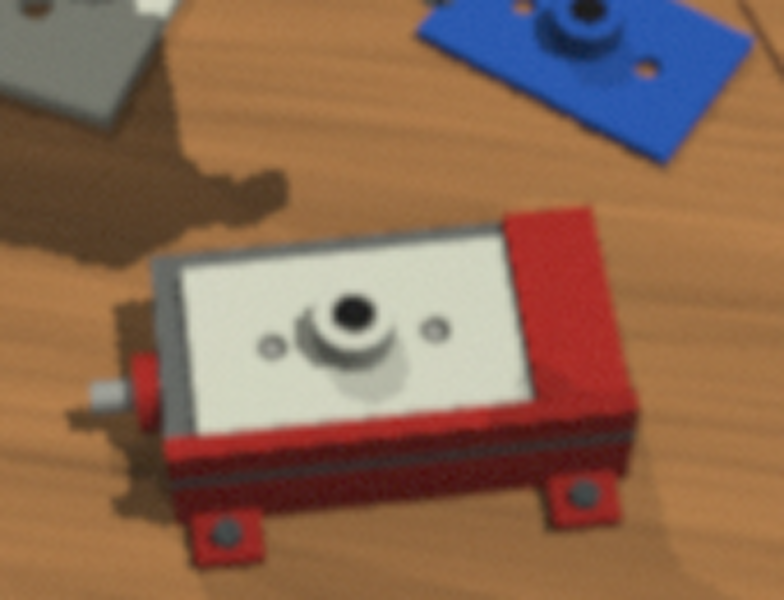

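View pics/w9.png

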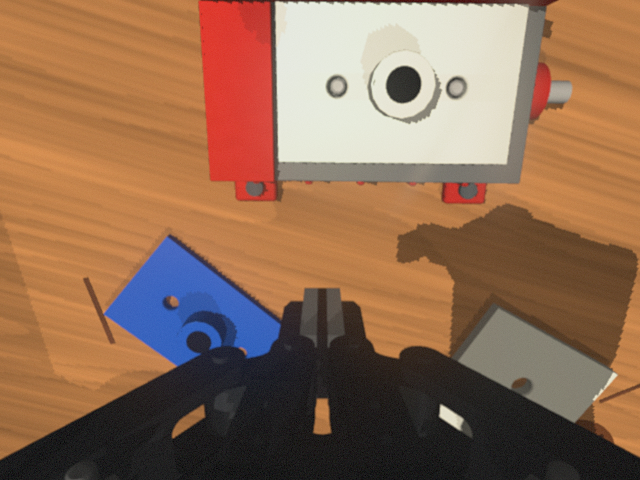

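Both pins show centred in the holes: wrist view (337,87) and (457,88), scene crop (272,347) and (435,330). Now a two-view fit with the height free, to see whether the plate is down and flat.

Run:
```python
from h import *
s=shot('scene');w=shot('wrist')
f=lambda a:(np.array(a)+.5)*[170/784,130/600]-.5+[245,190]
P=np.array([(-50,-80,8),(-50,80,8),(0,40,8),(0,-40,8),(0,0,30)])/1e3
ps=f([(181,269),(503,234),(435,329),(272,346),(353,313)])
pw=np.array([(508,164),(275,162),(337,87),(457,88),(403,85)],float)
def W(v):
    c,sn=np.cos(v[2]),np.sin(v[2]);return np.c_[v[0]+c*P[:,0]-sn*P[:,1],v[1]+sn*P[:,0]+c*P[:,1],P[:,2]+v[3]]
r=least_squares(lambda v:np.r_[(proj(s,W(v))-ps).ravel(),(proj(w,W(v))-pw).ravel()],[.587,.005,.26,.05],loss='soft_l1')
print(r.x.round(4),np.round(r.fun,1),rel(np.array([.5877,.0045,.26]),r.x))
# wrist alone, z free
r=least_squares(lambda v:(proj(w,W(v))-pw).ravel(),[.587,.005,.26,.05]);print('wrist only',r.x.round(4),np.round(r.fun,1))
# wrist: plate edge vs face edges
im=w['pixels'];cv2.imwrite('pics/w10c.png',cv2.cvtColor(cv2.resize(im[0:210,190:580],(800,431),interpolation=2),4))
```

```text
[0.5886 0.0056 0.271  0.0538] [ 0.  -0.  -0.5  0.3  0.1 -0.1  0.  -0.   0.2 -0.  -0.5  0.9  1.5  0.6
 -1.2 -0.6  0.4 -0.3  0.  -0.3] (array([1.13356995, 0.78725504]), np.float64(0.6306942565167618))
wrist only [0.5886 0.0056 0.2706 0.054 ] [-0.5  0.9  1.4  0.6 -1.3 -0.7  0.4 -0.4  0.  -0.3]
```

View pics/w10c.png

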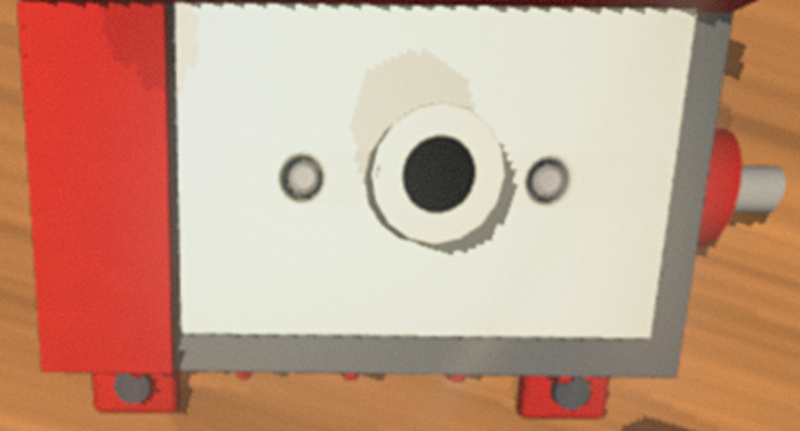

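The free height comes out at 53.8 mm, which doesn't settle it. In both oblique views, though, the pin tops look flush and centred in the holes. I clear the arm from the top view and check for parallax there as well.

>>> carry_out(commands=[[[-1, 0.25, 0.05, -0.1, 0], [-1, 0.55, 0.05, -0.2, 0], [-1, 0.8, 0.05, -0.2, 0], [-1, 1, 0.05, -0.2, 0], [-1, 1, 0.05, -0.2, 0]]])

```text
time: 15.98
position: [0.5231, -0.1198, 0.232]
ee_rot: [0.0, 0.798, -0.602, -0.001]
wrist_force: [-0.3, 0.3, -0.4]
finger_gap: -0.002
```

>>> carry_out(commands=[[[-1, 0.3, 0.05, 0, 0], [-1, 0.6, 0.15, 0, 0], [-1, 0.85, 0.2, 0, 0], [-1, 1, 0.2, 0, 0], [-1, 1, 0.2, 0, 0]]])

```text
time: 16.6
position: [0.5356, -0.2709, 0.2324]
ee_rot: [-0.0, 0.799, -0.602, -0.0]
wrist_force: [0.0, 0.3, 0.8]
finger_gap: 0.0
```

```bash
cat > f9.py <<'E'
from h import *
t=shot('top','t11.png');s=shot('scene','s11.png')
a=cv2.cvtColor(cv2.resize(t['pixels'][170:310,220:400],(800,600),interpolation=2),4);cv2.imwrite('pics/t11c.png',a)
b=cv2.cvtColor(cv2.resize(s['pixels'][235:290,280:353],(796,600),interpolation=2),4);cv2.imwrite('pics/s11c.png',b)
f=lambda a:(np.array(a)+.5)*[73/796,55/600]-.5+[280,235]
print(sensors.get_obs()['position'])
E
python3 f9.py
```

```text
[ 0.53519791 -0.26953831  0.23270983]
```

View pics/t11c.png

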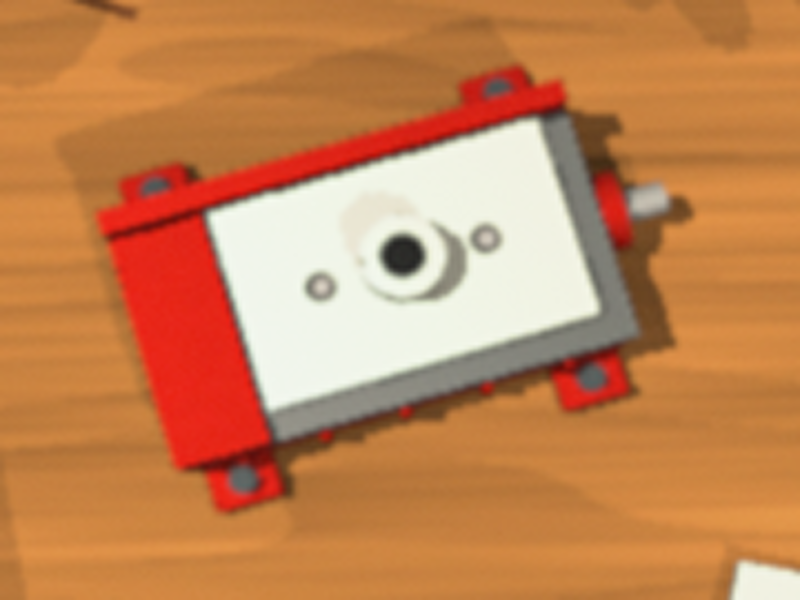

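View pics/s11c.png

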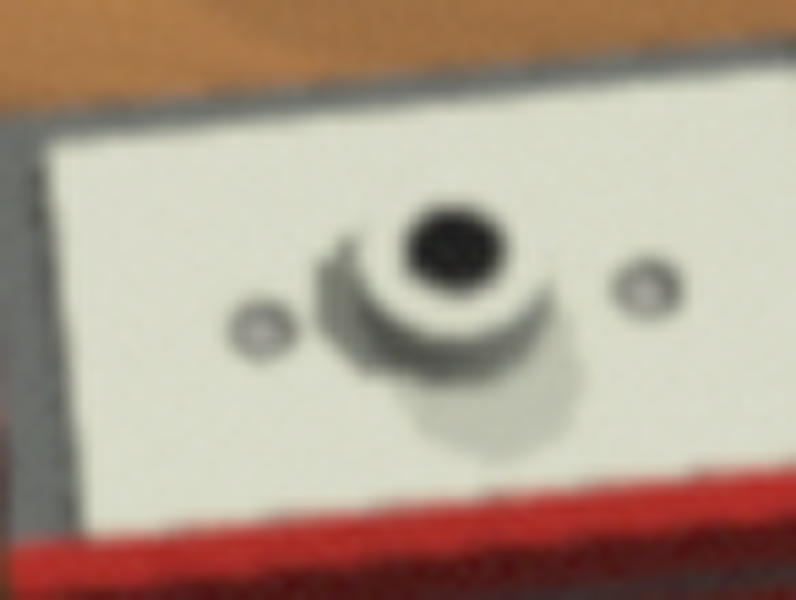

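View pics/t11.png

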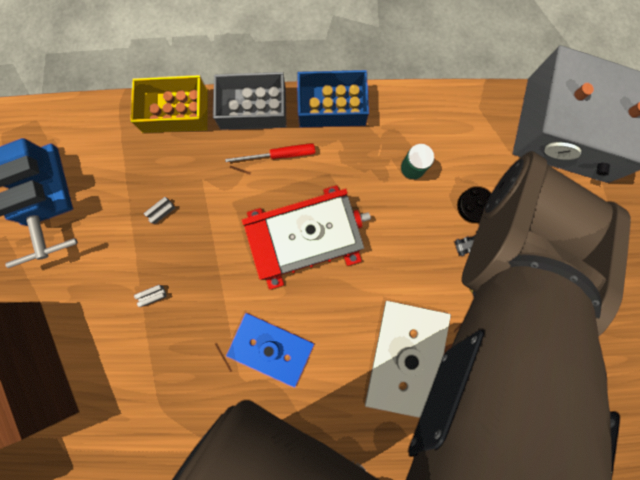

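In the top, scene and wrist views the bright pin tops sit centred and almost flush in both holes. With the plate still up they would be 8 mm deep and shifted in the oblique views. The bystanders that show are where they were; the arm hides the coupling in the top view, but it never went low near it. Handing in.

```bash
python3 -c "
from h import *
print(workorder.job_done(), sensors.get_obs()['time'])"
```

```text
the job is handed in; nothing more can be done
the job is handed in; nothing more can be done
```

The end plate is over both locating pins and looks flat on the machined face, and I have handed the job in. With the fingers shut, I pushed it low on the boss in +x until it was square against the lip. I then pushed it about 29 mm in -y until it dropped, and came away. It was never picked up.

- **Time and force:** The arm finished at about 16.6 s of the 56 s allowed. The highest wrist force reported was about 18 N, when the plate met the lip.
- **Plate seated:** After I came away, the top, scene and wrist pictures all show both pin tops bright, centred and nearly flush in the holes. The plate is square to the housing, and the gap to the shoulder is visible.
- **Check that did not settle it:** A fit from the scene and wrist pictures, with height left free, gave the underside at 53.8 mm. That is about halfway between seated (50 mm) and not seated (57 mm). I relied on the pin tops lining up in three views, and on the scene-only fit, where the undropped height would have put the plate past the lip.
- **Other things on the bench:** Those visible in the last top picture have not moved. The arm hides the brass coupling there, so I could not check it afterwards, though the arm never went low near it.
- **At hand-in:** The gripper was about 0.23 m above the bench, clear of everything.

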